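Ready to grate into the shaker canister

TASK

Open the ceramic shaker canister by twisting its winged cap counter-clockwise (seen from above) as far as it goes. Then draw the flat hand grater up out of the wooden rack and hold it over the open canister as for grating: handle end up, slanted at about 45 degrees with a broad face (not an edge) turned upward, its lower end a few centimetres above the wing on the middle of the cap, touching neither canister nor rack. Finish while still holding it there, steady, and leave everything else where it stands.

Things in the scene. Friction and masses are not known exactly. Their poses are not given: they have to be found in the camera images.
- canister: white ceramic shaker canister on a round wooden foot (128 mm dia., 12 mm thick), fixed to the board; body 100 mm dia., its origin under the centre of the foot, z up. A round steel cap (98 mm dia.) turns on its top, on the canister's vertical centre line; cap plate top 102 mm above the origin, top of the cap's wing 132 mm above the origin. The cap has two quarter windows that line up with two quarter openings under it when open
- shaker_cap (a joint): turn of the cap, rad: 0 closed, 1.571 fully open against a stop; grows counter-clockwise seen from above; starts part way, 0.1 to 0.45. The cap never lifts off, stays where it is left and turns with light friction (about 0.05 N m)
- cap_grip (a point): centre of the upright wing on the cap (steel bar 58 mm long along this point's x, 14 mm thick along its y, from 102 to 132 mm above the board), on the cap's turning axis, 121 mm above the board, z up; turns with the cap. Fingers can reach down either side of the wing to the cap plate
- rack: brown wooden block 70 x 200 x 72 mm (own x, y, z), fixed to the board, origin under its centre; two upright slots open at the top, centred at y = +50 and -50 mm, each 12 mm (x) by 66 mm (y), floor 12 mm above the board (60 mm deep). The grater stands in one, the scraper in the other, which in which varies
- grater: flat stainless hand grater with rows of holes, standing loose in a rack slot, handle up, 0.12 to 0.21 kg; origin at the middle of its lower end, z up along it to the handle (215 mm overall). Blade 60 mm wide (own y) by 8 mm thick (own x), 0 to 112 mm up, alike on both faces; black straight handle 22 mm (y) by 18 mm (x) from 125 to 215 mm up
- grater_handle (a point): point on the grater's handle axis 182 mm above its lower end, axes as the grater's; a good place to grip, across x or across y
- scraper: small dough scraper, steel blade 60 wide x 4 x 76 mm under a 20 mm dia. bar handle lying across its top, 92 mm high in all, standing blade down in the rack's other slot (top 104 mm above the board); origin under the middle of its lower edge; a bystander
- flip_jar: flip-top glass condiment jar, 60 mm dia., 86 mm high, origin under its centre; a bystander
- silicone_lid: flat silicone lid, 90 mm dia., 16 mm high with its knob, origin under its centre; a bystander
- measuring_cup: clear plastic measuring cup, 76 mm dia., 75 mm high, side handle, origin under its centre; a bystander
- bowl: small ceramic bowl, 110 mm dia., 45 mm high, origin under its centre; a bystander
- tin: plain steel tin, 68 mm dia., 85 mm high, origin under its centre; a bystander
- wooden_spoon: wooden spoon, 260 mm long, lying along its own x; a bystander
Things that resemble listed ones, but are neither listed nor needed, are in the scene too. What is shaped like the rack but blue is not meant. What is meant by the grater is not pink, and is the larger of those in its own colour.

How it is judged:
By the outcome, as a careful person would: the job done as asked, in the order asked, and still so for the second after the job is handed in, while the arm keeps its last pose, push and grip.
It also fails if it takes over 54 s, if anything falls off the work surface, if the arm or the gripper's body presses on something with over 40 N, if the wrist force passes 120 N, or if a joint passes its speed limit or range.

ROBOT

A 7-joint arm with a two-finger parallel gripper is mounted at the origin on the work surface. World frame = base frame: x ahead of the robot, y to its left, z up, the work surface at z = 0. Lengths are in m, angles in rad, forces in N, time in s.
With the tool pointing down it reaches from about 0.4 to 0.9 m from the base axis. Payload 5.5 kg.
Tool frame: the origin (TCP) lies between the finger pads; the fingertips stand 17 mm ahead of it and the grasp point (between the pads) lies 2 mm behind it; z points along the fingers, y is the direction in which the jaws open and shut (so a half turn about z gives the same grasp; the last joint's range is limited). The gripper opens to 92 mm and grips with 3 to 60 N. Pads are 19 mm wide; open, the fingers measure 130 mm over their backs; the gripper's body (75 mm by 190 mm) begins 47 mm behind the grasp point.
Start: joints at [-0.959, 0.501, -0.427, 1.55, 0.221, 1.138, -0.21], TCP at [0.222, 0.611, 0.244] pointing down, gripper open.
Joint ranges: [-2.88, 2.88], [-0.31, 2.03], [-1.54, 1.56], [0.2, 2.42], [-1.41, 4.55], [0.19, 2.02], [-2.57, 2.57]. Speed limits (rad/s): [2.57, 2.57, 3.14, 3.14, 3.14, 3.14, 3.14].

INTERFACE

Orientations are given as a unit quaternion [x, y, z, w].
In Python, from station import ctrl gives the robot as it stands.
- The arm moves only by the shell command python3 -m pendant 'ROWS' [FORCE]. ROWS is text: rows parted by semicolons, each of 7 numbers parted by spaces: the shift along the world's x, y, z in mm, then the turn, a rotation vector about the world's x, y, z in degrees, then the finger opening in mm, from 0 to 91.8. In form: x y z rx ry rz claw; .... A call has 1 to 20 rows; each row shifts and turns the pose as measured when the row begins; what a row does not reach is not made up. A row lasts 1/10 s, in which the tool goes at most 50 mm and 8.59 degrees, less where a joint would pass 70% of its speed; a pose out of reach is approached as far as the arm can. A call with a gripper value outside its range is refused whole. The fingers move at their own pace and stop on an object; FORCE is the grip in N (left out, the last holds). Time passes only in rows, so rows that do not move let the fingers close. It gives the time, the measured TCP pose, the force and the opening at its end, in the units of the state.
- ctrl.state(): the state, without advancing time (a new reading comes with each control period).
- ctrl.read_camera(name): name is "side" or "top" or "wrist"; returns a dict with "frame" (400x640x3 uint8, red, green, blue), "intrinsics" (3x3 intrinsics, pixels), "rvec" (rotation vector, rad) and "tvec" (3), from world to camera coordinates, as OpenCV has them. Camera axes: x right, y down, z forward; pixel columns grow to the right and rows downward; lengths in m; the calibration is good to about 2 mm. A picture is of the moment at which its call begins. There is no depth.
- ctrl.job_done(): hands the job in, once; it reports no verdict.
Trained networks look in the newest picture that a camera, given by its name, has taken for a name from the list of things; names that differ only in an ending like _2 or _b are one class to them, and where a whole thing is asked for, a point or a joint stands for the part that bears it (a point fixed in the world has none). Each returns a list of dicts, best first, with "confidence" (0 to 1); they miss things now and then, are a little off and sometimes report something else, mostly with a low value. They report only what shows in the picture. A call takes as long as a camera call. They do not tell look-alikes from the thing itself.
- ctrl.spot_in(thing, camera): "box" ([left, top, right, bottom] in pixels, round what is visible of it).
- ctrl.trace(thing, camera): "region" (400x640 bool, what is visible of it) and "box" ([left, top, right, bottom] in pixels, round what is visible of it).
- ctrl.place_of(thing, camera): "point" ([column, row] in pixels: a listed point, or the origin of a listed thing).
The state is a dict: "time_s": time; "joint_pos": joint angles; "qvel": joint speeds; "tau": joint torques, N m; "tcp_pos": TCP position; "orientation": TCP orientation; "wrist_force": force on the tool from outside, world axes, zero at the start; "ft_torque": the same for the moment, N m; "finger_gap": opening from 0.0 (shut) to 1.0 (fully open).
Only numpy, scipy, OpenCV 4.12 (cv2) and the standard library are available. Lean on these libraries where they do the work, as an engineer would, in place of code of your own. Each camera call takes 0.05 s, during which the arm holds its last target. There are 200 camera calls.

## Working session

There is one attempt and no reset: what is moved stays moved. The work goes in short steps, Python scripts to look and compute and a shell command to move; the robot and the scene stay as the last step left them, time stands still between calls to the robot, and variables do not carry over. Pictures are saved under pics/ and viewed, about 8 in all and at most 12, crops included, and the job is handed in when it is done.

```bash
mkdir -p pics; cat > h.py <<'E'
import numpy as np, cv2, json
from station import ctrl
from scipy.spatial.transform import Rotation as R
def cam(n):
    c=ctrl.read_camera(n); return c
def ray(c,p):
    K=np.array(c["intrinsics"]);Rm=cv2.Rodrigues(np.array(c["rvec"],float))[0];t=np.array(c["tvec"],float).ravel()
    d=Rm.T@np.linalg.inv(K)@np.array([p[0],p[1],1.]); return -Rm.T@t,d
def atz(c,p,z):
    o,d=ray(c,p); return o+d*(z-o[2])/d[2]
def proj(c,P):
    return cv2.projectPoints(np.atleast_2d(np.array(P,float)),np.array(c["rvec"],float),np.array(c["tvec"],float),np.array(c["intrinsics"],float),None)[0][:,0]
def tri(obs):
    A=np.zeros((3,3));b=np.zeros(3)
    for c,p in obs:
        o,d=ray(c,p);d=d/np.linalg.norm(d);M=np.eye(3)-np.outer(d,d);A+=M;b+=M@o
    return np.linalg.solve(A,b)
def save(c,n,box=None,s=1):
    f=c["frame"][:,:,::-1]
    if box: f=f[box[1]:box[3],box[0]:box[2]]
    cv2.imwrite("pics/"+n,cv2.resize(f,None,fx=s,fy=s,interpolation=cv2.INTER_CUBIC))
E
python3 - <<'E'
from h import *
np.set_printoptions(precision=3,suppress=True)
cs={n:cam(n) for n in("top","side")}
for n,c in cs.items():
    save(c,n+"0.png")
    print(n,"pos",ray(c,(320,200)))
    for t in("canister","cap_grip","rack","grater","grater_handle","scraper"):
        print(t,[(np.round(q["point"]),round(q["confidence"],2)) for q in ctrl.place_of(t,n)])
    for t in("canister","rack","grater","scraper"):
        print(t,[(np.round(q["box"]),round(q["confidence"],2)) for q in ctrl.spot_in(t,n)])
E
```

```text
top pos (array([0.445, 0.005, 1.587]), array([ 0.058, -0.017, -0.998]))
canister [(array([267., 184.]), 0.6), (array([362., 170.]), 0.31)]
cap_grip [(array([265., 183.]), 0.72)]
rack [(array([254., 249.]), 0.96), (array([372., 179.]), 0.61)]
grater [(array([400., 146.]), 0.75), (array([341., 208.]), 0.56), (array([355., 172.]), 0.42), (array([369., 178.]), 0.35)]
grater_handle [(array([262., 184.]), 0.71), (array([413., 136.]), 0.68), (array([359., 172.]), 0.64), (array([346., 207.]), 0.47)]
scraper []
canister [(array([248., 169., 282., 206.]), 0.81)]
rack [(array([341., 160., 400., 196.]), 0.83), (array([220., 226., 281., 271.]), 0.75)]
grater [(array([396., 135., 422., 149.]), 0.6), (array([340., 206., 346., 214.]), 0.57), (array([348., 165., 368., 178.]), 0.55)]
scraper []
side pos (array([0.43 , 0.889, 1.043]), array([ 0.112, -0.677, -0.728]))
canister [(array([309., 266.]), 0.81)]
cap_grip [(array([307., 240.]), 0.58), (array([310., 138.]), 0.41), (array([320., 174.]), 0.25)]
rack [(array([378., 290.]), 0.9), (array([350., 131.]), 0.72), (array([320., 174.]), 0.64)]
grater [(array([312., 182.]), 0.77), (array([296., 146.]), 0.74), (array([346., 204.]), 0.59)]
grater_handle [(array([291., 104.]), 0.89), (array([347., 171.]), 0.64)]
scraper [(array([324., 162.]), 0.5)]
canister [(array([284., 233., 328., 284.]), 0.6)]
rack [(array([351., 244., 413., 323.]), 0.96), (array([296., 140., 341., 197.]), 0.69), (array([362., 222., 390., 242.]), 0.36)]
grater [(array([288.,  95., 299., 148.]), 0.81), (array([338., 167., 356., 200.]), 0.79), (array([231., 228., 259., 269.]), 0.61)]
scraper [(array([318., 138., 332., 153.]), 0.43)]
```

View pics/top0.png

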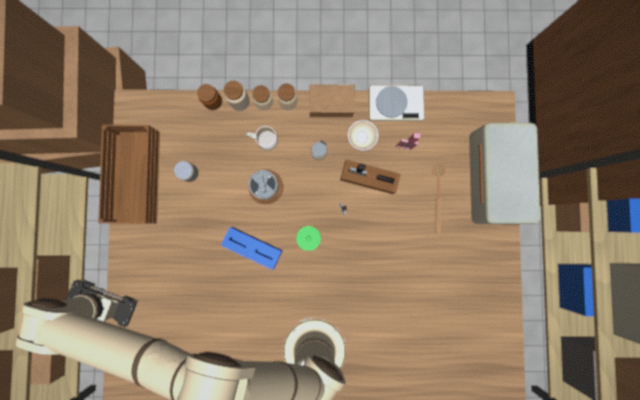

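View pics/side0.png

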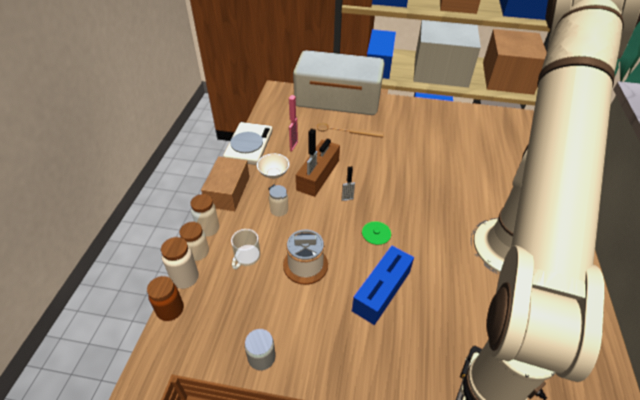

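The top view shows the canister at (264,185). The brown rack is at (371,177), with the black-handled grater in its left slot (359,170) and the scraper in the right slot. The small black look-alike stands at (343,208), the pink one at (408,141), and the blue rack at (252,248).

```bash
python3 - <<'E'
from h import *
np.set_printoptions(precision=3,suppress=True)
cs={n:cam(n) for n in("top","side")}
t=cs["top"];s=cs["side"]
print("cap",atz(t,(264.5,184.5),.115),tri([(t,(265,183)),(s,(307,240))]))
f=t["frame"].astype(int)
for q in ctrl.trace("rack","top"):
    m=q["region"]; r=cv2.minAreaRect(np.argwhere(m)[:,::-1].astype(np.float32)); print(q["confidence"],m.sum(),r)
    P=cv2.boxPoints(r); W=np.array([atz(t,p,.072) for p in P]); print(W, W.mean(0))
a=t["frame"][150:220,240:415,::-1]; b=s["frame"][90:270,250:400,::-1]
A=cv2.resize(a,(790,316),interpolation=cv2.INTER_CUBIC)
cv2.imwrite("pics/c1.png",A)
st=ctrl.state();print(st["tcp_pos"],R.from_quat(st["orientation"]).as_matrix(),st["finger_gap"])
w=cam("wrist");print(ray(w,(320,200)),w["intrinsics"][0]);
E
```

```text
cap [0.583 0.169 0.115] [0.586 0.169 0.104]
0.95 1356 ((250.93038940429688, 247.307861328125), (59.679203033447266, 23.39378547668457), 25.083595275878906)
[[0.375 0.33  0.072]
 [0.449 0.297 0.072]
 [0.362 0.108 0.072]
 [0.289 0.141 0.072]] [0.369 0.219 0.072]
0.65 1089 ((370.06060791015625, 176.47584533691406), (57.869625091552734, 22.90781593322754), 15.124006271362305)
[[ 0.604 -0.088  0.072]
 [ 0.683 -0.109  0.072]
 [ 0.63  -0.305  0.072]
 [ 0.552 -0.283  0.072]] [ 0.617 -0.196  0.072]
0.62 684 ((362.8000183105469, 134.40000915527344), (29.516094207763672, 27.72724151611328), 26.56505012512207)
[[ 0.746 -0.103  0.072]
 [ 0.835 -0.147  0.072]
 [ 0.788 -0.241  0.072]
 [ 0.699 -0.196  0.072]] [ 0.767 -0.172  0.072]
[0.222 0.611 0.244] [[-0.94   0.342 -0.   ]
 [ 0.342  0.94  -0.   ]
 [ 0.    -0.    -1.   ]] 0.9984097062375202
(array([0.143, 0.641, 0.385]), array([ 0.295, -0.116, -0.948])) [315.445   0.    322.458]
```

View pics/c1.png

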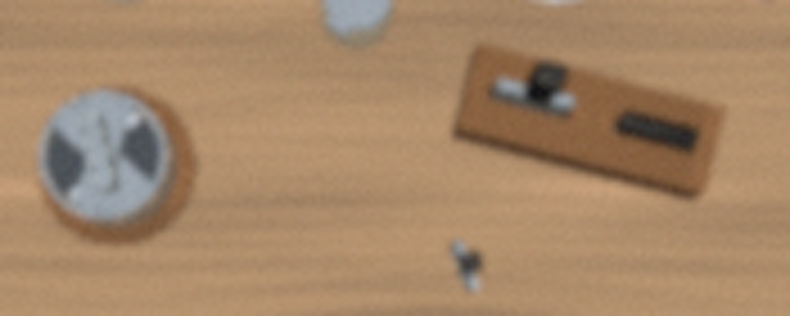

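Cap centre is about (0.583, 0.169) and the wing lies roughly along world x. The rack's yaw is about −15°, and the grater's slot is near (0.63, −0.148). Next I move over the canister and turn the jaw azimuth to about −82°.

```bash
python3 -m pendant '20 -24.5 2 0 0 -8.4 91.8;20 -24.5 2 0 0 -8.4 91.8;20 -24.5 2 0 0 -8.4 91.8;20 -24.5 2 0 0 -8.4 91.8;20 -24.5 2 0 0 -8.4 91.8;20 -24.5 2 0 0 -8.4 91.8;20 -24.5 2 0 0 -8.4 91.8;20 -24.5 2 0 0 -8.4 91.8;20 -24.5 2 0 0 -8.4 91.8;20 -24.5 2 0 0 -8.4 91.8;20 -24.5 2 0 0 -8.4 91.8;20 -24.5 2 0 0 -8.4 91.8;20 -24.5 2 0 0 -8.4 91.8;20 -24.5 2 0 0 -8.4 91.8;20 -24.5 2 0 0 -8.4 91.8;20 -24.5 2 0 0 -8.4 91.8;20 -24.5 2 0 0 -8.4 91.8;20 -24.5 2 0 0 -8.4 91.8'
cat > look.py <<'E'
from h import *
import sys
np.set_printoptions(precision=3,suppress=True)
w=cam("wrist");st=ctrl.state()
M=R.from_quat(st["orientation"]).as_matrix()
print(st["tcp_pos"],"jaw az",np.degrees(np.arctan2(M[1,1],M[0,1])),"tz",M[:,2],"q",np.array(st["joint_pos"]))
save(w,sys.argv[1])
for t in sys.argv[2:]:
    z={"cap_grip":.121,"grater_handle":.194,"canister":0,"rack":0,"grater":.012}[t]
    for q in ctrl.place_of(t,"wrist"): print(t,q["point"],round(q["confidence"],2),atz(w,q["point"],z))
E
python3 look.py w1.png cap_grip canister
```

```text
time_s: 3.1
tcp_pos: [0.5872, 0.1573, 0.2839]
orientation: [0.999, 0.049, 0.006, 0.0]
wrist_force: [0.7, 0.6, -0.7]
finger_gap: 0.999
[0.591 0.151 0.285] jaw az -85.18478714618944 tz [ 0.016 -0.004 -1.   ] q [-0.498  0.356  0.259  1.644 -0.09   1.14  -1.706]
cap_grip [301.3, 185.0] 0.91 [0.587 0.179 0.121]
canister [309.1, 163.5] 0.72 [0.585 0.176 0.   ]
canister [556.0, 155.1] 0.26 [ 0.63  -0.158  0.   ]
```

View pics/w1.png

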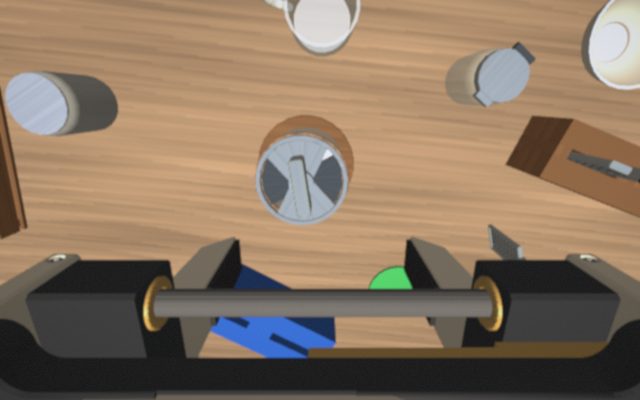

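The wrist view shows the cap rim spanning x 257–348 and y 137–223. The wing bar runs from about (296,155) to (304,214).

```bash
python3 - <<'E'
from h import *
np.set_printoptions(precision=3,suppress=True)
w=cam("wrist");st=ctrl.state();print(st["tcp_pos"],st["joint_pos"],R.from_quat(st["orientation"]).as_rotvec(True))
print(atz(w,(302.5,179),.102))
p=ctrl.place_of("cap_grip","wrist")[0]["point"];C=atz(w,p,.121);print(p,C)
f=w["frame"];x0,y0=int(p[0])-60,int(p[1])-60
save(w,"w2.png",(x0,y0,x0+120,y0+120),5);print(x0,y0)
for az in (0,10,20,-10):
    a=np.radians(az);d=np.array([np.cos(a),np.sin(a),0])*.029
    c=C.copy();c[2]=.132;print(az,(proj(w,[c+d,c-d])-[x0,y0])*5)
E
```

```text
[0.587 0.157 0.284] [-0.502  0.354  0.25   1.647 -0.091  1.141 -1.697] [179.703   9.337   1.033]
[0.589 0.177 0.102]
[299.3, 184.4] [0.588 0.179 0.121]
239 124
0 [[309.627 168.627]
 [286.456 456.545]]
10 [[282.726 168.305]
 [311.875 456.816]]
20 [[256.311 172.619]
 [336.891 452.943]]
-10 [[336.125 173.572]
 [261.343 452.136]]
```

View pics/w2.png

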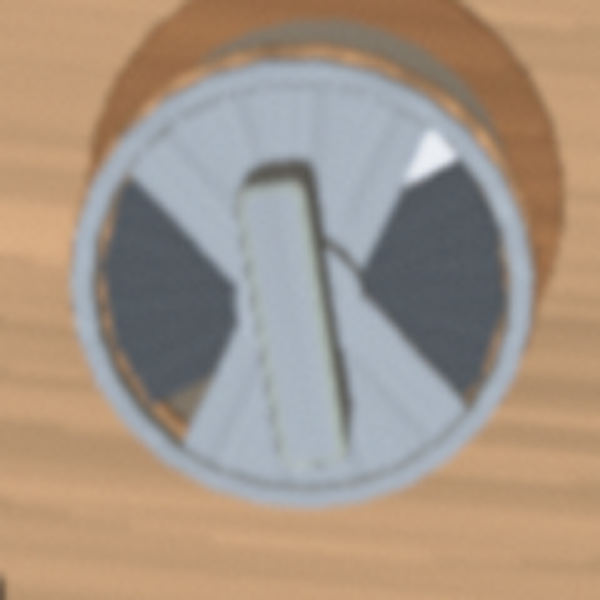

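The wing azimuth is about 13° and its centre is near (0.586, 0.177). I'll turn the jaws by +7° and descend to just above the wing.

```bash
python3 -m pendant '0 5 -28 0 0.7 3 91.8;0 5 -28 0 0 3 91.8;-1 6 -28 0 0 1 91.8;0 2 -22 0 0 0 91.8;0 0 0 0 0 0 91.8;0 0 0 0 0 0 91.8'
python3 look.py w3.png cap_grip; python3 -c "
from h import *
t=cam('top');s=cam('side')
for n,c in(('top',t),('side',s)):
  print(n,[(q['point'],q['confidence']) for q in ctrl.place_of('cap_grip',n)])"
```

```text
time_s: 3.95
tcp_pos: [0.5804, 0.1884, 0.176]
orientation: [0.992, 0.127, -0.0, -0.004]
wrist_force: [0.5, 0.4, 0.2]
finger_gap: 1.001
[0.58  0.188 0.176] jaw az -75.46506321247347 tz [-0.002  0.008 -1.   ] q [-0.499  0.471  0.192  1.735 -0.117  0.946 -1.576]
cap_grip [339.4, 226.2] 0.72 [0.584 0.179 0.121]
top [([262.5, 181.8], 0.48)]
side [([303.6, 241.2], 0.7)]
```

View pics/w3.png

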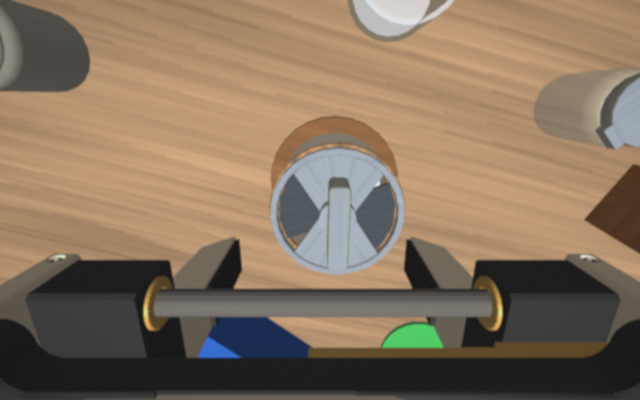

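The wing is upright in the image at column 340, so it is aligned with the jaws. It is about 9 mm off centre, matching the estimate of (0.584, 0.179).

```bash
python3 -m pendant '4 -9 0 0 0 0 91.8;0 0 -20 0 0 0 91.8;0 0 0 0 0 0 91.8'; python3 look.py w4.png cap_grip
```

```text
time_s: 4.55
tcp_pos: [0.588, 0.1761, 0.1591]
orientation: [0.992, 0.125, 0.003, -0.004]
wrist_force: [-0.7, -0.3, -1.5]
finger_gap: 1.002
[0.59  0.176 0.161] jaw az -75.7280536187774 tz [ 0.008  0.01  -1.   ] q [-0.476  0.493  0.193  1.741 -0.124  0.909 -1.552]
cap_grip [315.4, 240.6] 0.95 [0.586 0.181 0.121]
```

```bash
python3 -m pendant '-4 3 -12 0 0 0 91.8;0 0 -12 0 0 0 91.8;0 0 -10 0 0 0 91.8;0 0 0 0 0 0 91.8;0 0 0 0 0 0 10;0 0 0 0 0 0 10;0 0 0 0 0 0 10;0 0 0 0 0 0 10;0 0 0 0 0 0 10' 15; python3 look.py w5.png cap_grip
```

```text
time_s: 5.55
tcp_pos: [0.5872, 0.1798, 0.127]
orientation: [0.992, 0.124, 0.007, -0.005]
wrist_force: [0.0, 0.0, -0.5]
finger_gap: 0.615
[0.587 0.18  0.127] jaw az -75.70252444415301 tz [ 0.013  0.011 -1.   ] q [-0.477  0.532  0.184  1.769 -0.134  0.837 -1.55 ]
cap_grip [321.2, 269.2] 0.65 [0.585 0.181 0.121]
```

View pics/w5.png

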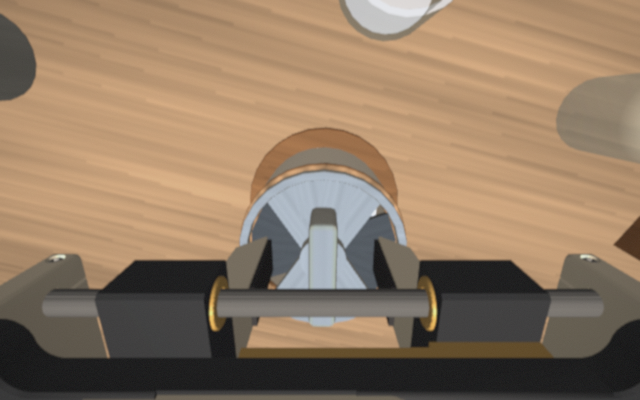

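The wing is centred between the still-closing fingers (column 322). I'll finish closing and begin the twist.

```bash
python3 -m pendant '-1 0 0 0 0.7 0 8;0 0 0 0 0 0 8;0 0 0 0 0 0 8;0 0 0 0 0 0 8;0 0 0 0 0 0 8;0 0 0 0 0 0 8;0 0 0 0 0 0 8;0 0 0 0 0 0 8' 20; python3 -m pendant '0 0 0 0 0 6 8;0 0 0 0 0 6 8;0 0 0 0 0 6 8;0 0 0 0 0 6 8;0 0 0 0 0 6 8;0 0 0 0 0 6 8'; python3 look.py w6.png cap_grip
```

```text
time_s: 6.45
tcp_pos: [0.5871, 0.1798, 0.1284]
orientation: [0.992, 0.125, 0.001, -0.006]
wrist_force: [-0.4, 1.0, 0.6]
finger_gap: 0.151
time_s: 7.05
tcp_pos: [0.5864, 0.181, 0.1284]
orientation: [0.9, 0.436, -0.001, -0.006]
wrist_force: [-0.3, -0.1, 0.6]
finger_gap: 0.149
[0.586 0.181 0.128] jaw az -38.02785178688429 tz [-0.007  0.011 -1.   ] q [-0.356  0.534  0.027  1.748 -0.034  0.864 -0.975]
cap_grip [318.0, 262.6] 0.75 [0.585 0.183 0.121]
```

```bash
python3 -m pendant '0 -1 0 0 0 6 8;0 0 0 0 0 6 8;0 0 0 0 0 6 8;0 0 0 0 0 6 8'; python3 -m pendant '0 0 0 0 0 3 8;0 0 0 0 0 3 8;0 0 0 0 0 3 8'; python3 -c "
from h import *
s=ctrl.state();print(s['ft_torque'],s['wrist_force'],s['joint_pos'])"
```

```text
time_s: 7.55
tcp_pos: [0.5857, 0.1815, 0.1284]
orientation: [0.79, 0.613, -0.002, -0.007]
wrist_force: [-1.4, 1.4, 1.7]
finger_gap: 0.152
time_s: 7.85
tcp_pos: [0.5853, 0.1816, 0.1284]
orientation: [0.741, 0.672, -0.003, -0.007]
wrist_force: [-1.1, 0.6, 1.7]
finger_gap: 0.15
[ 0.06331492  0.04905143 -0.07003552] [-1.11575591  0.57468209  1.68300891] [-0.25894692  0.53933507 -0.1056099   1.73916163  0.05609074  0.87685517
 -0.48359842]
```

```bash
python3 -m pendant '0 0 0 0 0 3 8;0 0 0 0 0 3 8;0 0 0 0 0 3 8'; python3 -c "
from h import *
s=ctrl.state();print(s['ft_torque'],s['wrist_force'])"
```

```text
time_s: 8.15
tcp_pos: [0.5851, 0.1816, 0.1285]
orientation: [0.688, 0.726, -0.003, -0.007]
wrist_force: [-2.1, 1.3, 1.0]
finger_gap: 0.159
[ 0.0476591   0.08055883 -0.60442799] [-2.14813532  1.31291611  0.98801919]
```

The torque rose to 0.6 N m, which means the stop. One firmer push to seat it.

```bash
python3 -m pendant '0 0 0 0 0 0 8;0 0 0 0 0 3 8;0 0 0 0 0 2 8;0 0 0 0 0 0 8' 35; python3 -c "
from h import *
s=ctrl.state();print(s['ft_torque'],s['wrist_force'])"
```

```text
time_s: 8.55
tcp_pos: [0.5851, 0.1813, 0.1284]
orientation: [0.661, 0.75, -0.003, -0.008]
wrist_force: [-0.6, 2.3, 0.7]
finger_gap: 0.165
[ 0.21094144  0.09371307 -1.10597617] [-0.61451896  2.2924227   0.74638927]
```

```bash
python3 -m pendant '0 0 0 0 0 0 91.8;0 0 0 0 0 0 91.8;0 0 0 0 0 0 91.8;0 0 0 0 0 0 91.8;0 0 20 0 0 0 91.8;0 0 40 0 0 0 91.8;0 0 40 0 0 0 91.8;0 -10 40 0 0 0 91.8;0 -10 20 0 0 0 91.8;0 0 0 0 0 0 91.8;0 0 0 0 0 0 91.8'; python3 look.py w7.png cap_grip grater_handle rack
```

```text
time_s: 9.65
tcp_pos: [0.5833, 0.159, 0.2912]
orientation: [0.661, 0.751, -0.006, -0.007]
wrist_force: [0.2, 0.2, -0.7]
finger_gap: 0.993
[0.583 0.159 0.291] jaw az 7.2846393969209515 tz [-0.018  0.    -1.   ] q [-0.181  0.362 -0.164  1.609  0.055  1.193 -0.229]
cap_grip [329.0, 161.4] 0.78 [0.585 0.182 0.121]
rack [163.8, 92.1] 0.72 [0.361 0.221 0.   ]
```

View pics/w7.png

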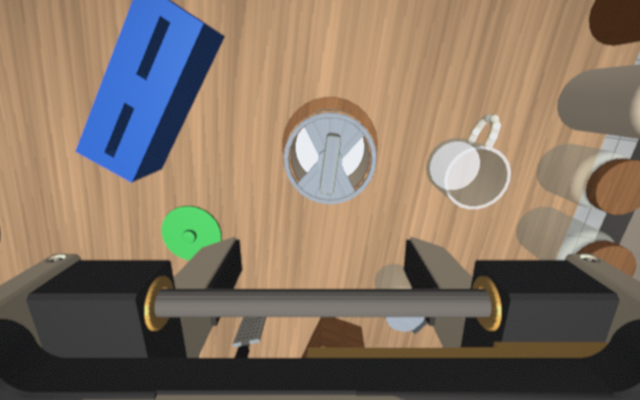

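The windows now show white openings on both sides, so the cap is fully open. Next I go over the grater.

```bash
python3 -m pendant '6 -40 9 0 -0.5 -3 91.8;6 -42 9 0 -0.5 -3 91.8;6 -42 9 0 0 -3 91.8;6 -42 9 0 0 -3 91.8;6 -42 9 0 0 -3 91.8;6 -42 9 0 0 -3 91.8;6 -42 9 0 0 -3 91.8;5 -42 9 0 0 -1 91.8;0 0 0 0 0 0 91.8;0 0 0 0 0 0 91.8'; python3 look.py w8.png grater_handle rack grater; python3 -c "
from h import *
s=cam('side');w=cam('wrist')
a=ctrl.place_of('grater_handle','side');print([(q['point'],q['confidence']) for q in a])
b=ctrl.place_of('grater_handle','wrist')
if a and b:
  for q in a: print(tri([(s,q['point']),(w,b[0]['point'])]))"
```

```text
time_s: 10.85
tcp_pos: [0.6222, -0.1806, 0.3476]
orientation: [0.793, 0.61, -0.008, -0.012]
wrist_force: [0.6, 1.2, -1.2]
finger_gap: 0.998
[ 0.622 -0.182  0.347] jaw az -14.900525071659454 tz [-0.027  0.007 -1.   ] q [ 0.209  0.408  0.048  1.413 -0.019  1.349 -0.002]
grater_handle [329.3, 152.5] 0.88 [ 0.633 -0.148  0.194]
grater_handle [210.8, 128.5] 0.74 [ 0.533 -0.099  0.194]
rack [328.6, 165.1] 0.66 [ 0.618 -0.199  0.   ]
grater [413.9, 220.9] 0.82 [ 0.729 -0.32   0.012]
grater [329.4, 130.4] 0.68 [ 0.633 -0.146  0.012]
grater [241.0, 122.2] 0.58 [ 0.509 -0.101  0.012]
grater [423.7, 124.0] 0.25 [ 0.769 -0.172  0.012]
[([291.6, 105.4], 0.86), ([351.0, 174.4], 0.84)]
[ 0.63929921 -0.08199299  0.37703196]
[ 0.50038404 -0.10140151  0.11020944]
```

View pics/w8.png

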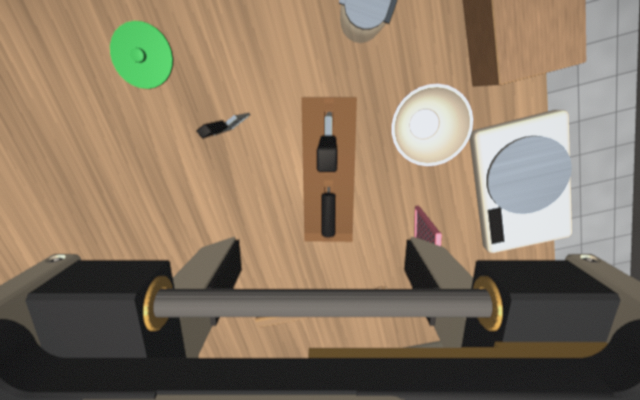

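The brown rack is at columns 302–355 and lines up with the image. The grater handle is at (327,153), which gives (0.633, −0.147), and the scraper is at (328,213). Now I centre above it.

```bash
python3 -m pendant '5 12 -15 -0.4 -1.0 0 91.8;4 12 -15 0 -0.5 0 91.8;2 11 -15 0 0 0 91.8;0 0 0 0 0 0 91.8;0 0 0 0 0 0 91.8'; python3 look.py w9.png grater_handle rack
```

```text
time_s: 11.75
tcp_pos: [0.6346, -0.141, 0.3051]
orientation: [0.791, 0.612, 0.002, 0.002]
wrist_force: [-0.3, 0.0, 0.8]
finger_gap: 0.997
[ 0.635 -0.141  0.305] jaw az -14.484839515205758 tz [ 0.006  0.    -1.   ] q [ 0.157  0.415  0.029  1.498 -0.014  1.224 -0.065]
grater_handle [321.8, 207.3] 0.86 [ 0.634 -0.146  0.194]
grater_handle [188.7, 176.4] 0.62 [ 0.535 -0.092  0.194]
rack [319.4, 198.6] 0.9 [ 0.617 -0.2    0.   ]
rack [314.8, 342.3] 0.57 [ 0.542 -0.454  0.   ]
```

```bash
python3 -m pendant '-1 -5 -20 0 0.3 0 91.8;0 0 -25 0 0 0 60;0 0 -25 0 0 0 60;0 0 -22 0 0 0 60;0 0 -10 0 0 0 60;0 0 0 0 0 0 60;0 0 0 0 0 0 60' 40; python3 look.py w10.png grater_handle
```

```text
time_s: 12.6
tcp_pos: [0.6369, -0.1537, 0.2082]
orientation: [0.793, 0.609, 0.004, 0.006]
wrist_force: [0.9, 0.4, 0.3]
finger_gap: 0.658
[ 0.637 -0.154  0.208] jaw az -14.94765207130531 tz [ 0.014 -0.006 -1.   ] q [ 0.172  0.499  0.031  1.597 -0.014  1.031 -0.055]
grater_handle [129.4, 189.3] 0.8 [ 0.553 -0.09   0.194]
grater_handle [310.9, 248.3] 0.7 [ 0.633 -0.147  0.194]
```

```bash
python3 -m pendant '-3 6 -14 0.3 0.8 0 60;0 0 0 0 0 0 30;0 0 0 0 0 0 30;0 0 0 0 0 0 30;0 0 0 0 0 0 30' 20; python3 look.py w11.png grater_handle
```

```text
time_s: 13.2
tcp_pos: [0.6356, -0.1467, 0.1962]
orientation: [0.793, 0.609, 0.001, 0.001]
wrist_force: [0.1, 0.5, 0.1]
finger_gap: 0.363
[ 0.636 -0.147  0.196] jaw az -14.88903572408772 tz [ 0.004 -0.    -1.   ] q [ 0.166  0.513  0.028  1.604 -0.016  1.021 -0.062]
grater_handle [314.2, 271.6] 0.83 [ 0.632 -0.147  0.194]
grater_handle [127.5, 202.2] 0.81 [ 0.555 -0.087  0.194]
```

View pics/w11.png

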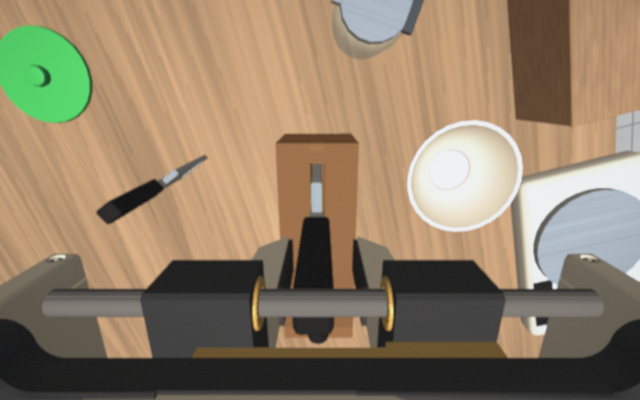

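The handle stands between the fingers at column 315, about 2 mm off centre. Close and lift straight up.

```bash
python3 -m pendant '-2 0 0 0 0 0 25;0 0 0 0 0 0 10;0 0 0 0 0 0 10;0 0 0 0 0 0 10;0 0 0 0 0 0 10' 25; python3 -m pendant '0 0 0 0 0 0 10;0 0 10 0 0 0 10;0 0 20 0 0 0 10' 45;  python3 -c "
from h import *
s=ctrl.state();print(s['ft_torque'],s['wrist_force'])"
```

```text
time_s: 13.8
tcp_pos: [0.633, -0.1468, 0.1963]
orientation: [0.793, 0.609, 0.001, 0.001]
wrist_force: [-0.6, 0.9, -0.2]
finger_gap: 0.198
time_s: 14.1
tcp_pos: [0.6305, -0.1464, 0.2237]
orientation: [0.793, 0.609, -0.001, -0.002]
wrist_force: [0.2, -0.6, -2.4]
finger_gap: 0.193
[-0.05922666  0.03614743 -0.03010245] [ 0.15739185 -0.55792062 -2.40398158]
```

```bash
python3 -m pendant '2 0 15 0 0 0 10;0 0 25 0 0 0 10;0 0 30 0 0 0 10;0 0 30 0 0 0 10;0 0 25 0 0 0 10;0 0 5 0 0 0 10;0 0 0 0 0 0 10';  python3 -c "
from h import *
s=ctrl.state();print(s['ft_torque'],s['wrist_force'],s['joint_pos'])"
```

```text
time_s: 14.8
tcp_pos: [0.632, -0.1466, 0.3632]
orientation: [0.793, 0.609, -0.0, -0.0]
wrist_force: [0.2, -0.2, -1.7]
finger_gap: 0.194
[-0.08008143  0.10982544  0.0091119 ] [ 0.20326206 -0.15894377 -1.6956469 ] [ 0.16081749  0.38450863  0.03578638  1.41261252 -0.0135652   1.34596906
 -0.06366591]
```

Gap 17.8 mm and the load is carried, so the grater is held. The final lean could run into joint ranges, so I'll fit a kinematic model to the logged states and choose a reachable lean azimuth.

```bash
cat > kin.py <<'E'
from h import *
from scipy.optimize import least_squares
import itertools
D=[([-.959,.501,-.427,1.55,.221,1.138,-.21],[.222,.611,.244],70,[0,0,-1]),
([-.502,.354,.250,1.647,-.091,1.141,-1.697],[.587,.157,.284],-84.05,[.0115,0,-1]),
([-.499,.471,.192,1.735,-.117,.946,-1.576],[.580,.188,.176],-75.465,[-.002,.008,-1]),
([-.477,.532,.184,1.769,-.134,.837,-1.55],[.587,.18,.127],-75.7,[.013,.011,-1]),
([-.356,.534,.027,1.748,-.034,.864,-.975],[.586,.181,.128],-38.03,[-.007,.011,-1]),
([-.181,.362,-.164,1.609,.055,1.193,-.229],[.583,.159,.291],7.285,[-.018,0,-1]),
([.209,.408,.048,1.413,-.019,1.349,-.002],[.622,-.182,.347],-14.9,[-.027,.007,-1]),
([.166,.513,.028,1.604,-.016,1.021,-.062],[.636,-.147,.196],-14.89,[.004,0,-1]),
([.161,.3845,.036,1.4126,-.0136,1.346,-.0637],[.632,-.1466,.3632],-15,[0,0,-1])]
def fk(q,s,p):
    h,L1,L2,L3,e1,e2,e3=p
    X=lambda ax,a:R.from_euler(ax,a).as_matrix()
    T=X('z',s[0]*q[0]);P=np.array([0,0,h]);T=T@X('y',q[1]);T=T@X('z',s[1]*q[2])
    P=P+T@[e1,0,L1];T=T@X('y',q[3])
    P=P+T@[e2,0,0];T=T@X('z',s[2]*q[4]);P=P+T@[0,0,L2];T=T@X('y',q[5])
    P=P+T@[e3,0,L3];T=T@X('z',s[3]*q[6]);return P,T
def fit():
    best=None
    for s in itertools.product((1,-1),repeat=4):
        def f(p):
            r=[]
            for q,x,a,tz in D:
                P,T=fk(q,s,p);r+=list(P-x)+list(.3*(T[:,2]-tz))
                M=T@R.from_euler('z',p[7]).as_matrix();a=np.radians(a);r+=list(.3*(M[:2,1]-[np.cos(a),np.sin(a)]))
            r+=list(1e-3*np.array(p[4:7]));return r
        for o in(0,1.57,3.14,-1.57):
            z=least_squares(f,[.34,.5,.47,.3,0,0,0,o])
            if best is None or z.cost<best[0]: best=(z.cost,s,z.x)
    return best
if __name__=="__main__":
    np.set_printoptions(precision=3,suppress=True)
    c,s,p=fit();print(c,s,p)
    for q,x,a,tz in D:print(fk(q,s,p[:7])[0]-x,fk(q,s,p[:7])[1][:,2]-tz)
    lo=np.array([-2.88,-.31,-1.54,.2,-1.41,.19,-2.57])+.06;hi=np.array([2.88,2.03,1.56,2.42,4.55,2.02,2.57])-.06
    q0=np.array(D[-1][0]);A=np.array([.585,.18,.170])
    for deg in range(-180,180,20):
        a=np.radians(deg);u=np.array([np.cos(a),np.sin(a),0]) # tool horizontal heading
        z=(u-[0,0,1])/2**.5;tcp=A-z*.184;up=(u+[0,0,1])/2**.5
        res=[]
        for sg in(1,-1):
            y=sg*up;G=np.stack([np.cross(y,z),y,z],1)@R.from_euler('z',-p[7]).as_matrix()
            def g(q):
                P,T=fk(q,s,p[:7]);return list(P-tcp)+list(.3*(T-G).ravel())+list(3e-4*(q-q0))
            b=min((least_squares(g,np.clip(q0+d,lo,hi),bounds=(lo,hi)) for d in (np.zeros(7),np.array([0,0,.6,.3,.5,0,.5]),-np.array([0,0,.6,-.3,.5,0,.5]),np.array([0,0,0,0,1.5,0,1]),-np.array([0,0,0,0,1,0,1.5]))),key=lambda r:r.cost)
            P,T=fk(b.x,s,p[:7]);print(deg,sg,round(np.linalg.norm(P-tcp)*1e3,1),round(np.linalg.norm(T-G),3),b.x)
E
python3 kin.py
```

```text
Traceback (most recent call last):
  File "kin.py", line 35, in <module>
    c,s,p=fit();print(c,s,p)
          ~~~^^
  File "kin.py", line 30, in fit
    z=least_squares(f,[.34,.5,.47,.3,0,0,0,o])
  File "kin.py", line 26, in f
    P,T=fk(q,s,p);r+=list(P-x)+list(.3*(T[:,2]-tz))
        ~~^^^^^^^
  File "kin.py", line 14, in fk
    h,L1,L2,L3,e1,e2,e3=p
    ^^^^^^^^^^^^^^^^^^^
ValueError: too many values to unpack (expected 7)
```

```bash
sed -i 's/P,T=fk(q,s,p);r+=/P,T=fk(q,s,p[:7]);r+=/' kin.py; time python3 kin.py
```

```text
0.0029064007789484916 (-1, -1, -1, -1) [-0.186  0.445  0.472 -0.182 -0.055 -0.041 -0.055  1.571]
[-0.028  0.009  0.005] [0.    0.001 0.   ]
[-0.015  0.023 -0.006] [ 0. -0.  0.]
[-0.005  0.018 -0.002] [-0. -0.  0.]
[-0.011  0.016  0.   ] [-0. -0.  0.]
[-0.     0.02   0.002] [-0.001 -0.001  0.   ]
[ 0.002  0.027 -0.005] [-0.001  0.001  0.   ]
[0.012 0.025 0.001] [-0. -0.  0.]
[0.002 0.026 0.005] [-0.    -0.001  0.   ]
[-0.003  0.028  0.   ] [-0.001  0.     0.   ]
-180 1 19.8 0.092 [ 0.445  0.604 -1.185  1.451  0.     1.96   2.303]
-180 -1 19.8 0.092 [ 0.445  0.604 -1.185  1.451 -0.     1.96  -0.839]
-160 1 39.7 0.187 [-1.012  0.615  1.173  1.483 -0.132  1.96  -2.51 ]
-160 -1 34.6 0.163 [-0.526  0.389  0.32   1.474  0.     1.96   0.17 ]
-140 1 9.9 0.046 [-1.098  0.671  1.319  1.438  0.     1.96  -2.123]
-140 -1 9.9 0.046 [-1.098  0.671  1.319  1.438  0.     1.96   1.018]
-120 1 0.0 0.0 [-0.531  0.348  0.291  1.436  0.476  1.915 -2.286]
-120 -1 0.0 0.0 [-0.302  0.338 -0.021  1.432  0.538  1.96   0.779]
-100 1 0.0 0.0 [-0.469  0.334  0.214  1.465  0.636  1.701 -2.03 ]
-100 -1 0.0 0.0 [-0.
[... 1080 characters left out ...]
036]
80 1 0.0 0.0 [ 0.152  0.395 -0.659  1.52  -0.514  0.895  1.228]
80 -1 0.0 0.0 [-0.244  0.338 -0.115  1.509 -0.766  1.001 -1.76 ]
100 1 0.0 0.0 [ 0.169  0.385 -0.661  1.509 -0.574  1.163  1.506]
100 -1 0.0 0.0 [-0.188  0.33  -0.168  1.5   -0.762  1.261 -1.518]
120 1 0.0 0.0 [ 0.208  0.39  -0.697  1.491 -0.543  1.429  1.739]
120 -1 0.0 0.0 [-0.155  0.329 -0.189  1.482 -0.709  1.525 -1.283]
140 1 0.0 0.0 [ 0.278  0.418 -0.793  1.467 -0.434  1.672  1.95 ]
140 -1 0.0 0.0 [-0.143  0.335 -0.19   1.457 -0.606  1.775 -1.03 ]
160 1 0.0 0.0 [ 0.417  0.514 -1.048  1.438 -0.219  1.876  2.101]
160 -1 0.0 0.0 [ 0.004  0.36  -0.389  1.429 -0.403  1.96  -0.795]
real	1m23.980s
user	1m17.639s
sys	0m0.179s
```

The orientation model fits well. Position stays ambiguous because every state so far had the tool pointing down. A lean heading of about 100° (gripper on the rack side, jaw azimuth −80°) sits mid-range in all joints, so I use that: travel and yaw first, then tilt.

```bash
python3 -m pendant '-3 24 0 0 0 -8 10;-3 24 0 0 0 -8 10;-3 24 0 0 0 -8 10;-3 24 0 0 0 -8 10;-3 24 0 0 0 -8 10;-3 24 0 0 0 -8 10;-3 24 0 0 0 -8 10;-3 24 0 0 0 -8 10;0 0 0 0 0 0 10;0 0 0 0 0 0 10'; cat > st.py <<'E'
from h import *
np.set_printoptions(precision=3,suppress=True)
s=ctrl.state();M=R.from_quat(s["orientation"]).as_matrix();T=np.array(s["tcp_pos"])
u=np.array([np.cos(np.radians(100)),np.sin(np.radians(100)),0]);k=np.array([0,0,1])
z=(u-k)/2**.5;y=-(u+k)/2**.5;G=np.stack([np.cross(y,z),y,z],1)
print("tcp",T,"q",np.array(s["joint_pos"]),"qv",np.abs(s["qvel"]).max(),"F",np.array(s["wrist_force"]),np.array(s["ft_torque"]))
print("end",T+M[:,2]*.184,"tz",M[:,2],"ty",M[:,1],"turn to goal",R.from_matrix(G@M.T).as_rotvec(True),"shift",(np.array([.585,.18,.17])-z*.184-T)*1e3)
E
python3 st.py
```

```text
time_s: 15.8
tcp_pos: [0.5979, 0.0502, 0.3442]
orientation: [0.997, 0.073, -0.013, -0.005]
wrist_force: [-0.5, -1.1, -1.5]
finger_gap: 0.195
tcp [0.598 0.05  0.344] q [-0.226  0.318  0.135  1.55  -0.055  1.303 -1.508] qv 0.030853895350828366 F [-0.548 -1.094 -1.526] [-0.129  0.11   0.011]
end [0.593 0.052 0.16 ] tz [-0.027  0.008 -1.   ] ty [ 0.144 -0.989 -0.012] turn to goal [43.966  5.664  1.015] shift [  9.718   1.653 -44.119]
```

```bash
python3 -m pendant '2 0 4 7.3 0.9 0.2 10;2 0 4 7.3 0.9 0.2 10;2 0 4 7.3 0.9 0.2 10;2 0 2 7.3 0.9 0.2 10;1 0 0 7.3 0.9 0.2 10;1 0 0 7.3 0.9 0.2 10;0 0 0 0 0 0 10;0 0 0 0 0 0 10'; python3 st.py
```

```text
time_s: 16.6
tcp_pos: [0.6082, 0.0413, 0.3511]
orientation: [0.917, 0.085, -0.025, -0.389]
wrist_force: [0.2, 0.1, 0.2]
finger_gap: 0.195
tcp [0.608 0.041 0.351] q [ 0.229  0.516  0.055  1.481 -0.735  1.566 -0.937] qv 0.03189625181420194 F [0.247 0.076 0.165] [-1.194 -0.05  -0.013]
end [0.587 0.172 0.223] tz [-0.113  0.71  -0.696] ty [ 0.136 -0.682 -0.718] turn to goal [-1.098  0.964 -0.14 ] shift [ -0.635  10.572 -50.991]
```

```bash
python3 -m pendant '0 4 -14 -0.5 1 0 10;0 3 -14 0 0 0 10;0 2 -12 0 0 0 10;0 1 -7 0 0 0 10;0 0 0 0 0 0 10;0 0 0 0 0 0 10'; python3 st.py; python3 - <<'E'
from h import *
s=cam("side");save(s,"s2.png",(220,80,420,280),3)
w=cam("wrist");t=cam("top")
for n,c in(("side",s),("wrist",w),("top",t)):
    print(n,[(q["point"],round(q["confidence"],2)) for q in ctrl.place_of("grater",n)],[(q["point"],round(q["confidence"],2)) for q in ctrl.place_of("cap_grip",n)])
    S=ctrl.state();M=R.from_quat(S["orientation"]).as_matrix();T=np.array(S["tcp_pos"])
    print("expected end, cap top",proj(c,[T+M[:,2]*.184,[.585,.18,.132]]))
E
```

```text
time_s: 17.2
tcp_pos: [0.6074, 0.0579, 0.3018]
orientation: [0.919, 0.087, -0.034, -0.382]
wrist_force: [0.2, -0.0, -2.1]
finger_gap: 0.196
tcp [0.607 0.058 0.302] q [ 0.201  0.555  0.049  1.527 -0.728  1.49  -0.908] qv 0.009049361129939816 F [ 0.154 -0.036 -2.134] [-1.188 -0.042  0.049]
end [0.584 0.186 0.172] tz [-0.13   0.697 -0.706] ty [ 0.134 -0.693 -0.709] turn to goal [-0.164  0.196 -0.765] shift [ 0.216 -6.    -1.666]
side [([304.3, 228.0], 0.81), ([345.0, 201.1], 0.81), ([294.5, 144.3], 0.62)] [([305.8, 239.9], 0.64)]
expected end, cap top [[304.66712384 228.31730785]
 [304.92725752 236.65310802]]
wrist [([320.9, 184.5], 0.79)] [([358.2, 169.2], 0.6)]
expected end, cap top [[323.92830849 179.46553241]
 [351.95432697 174.08505101]]
top [([257.8, 182.2], 0.74), ([340.9, 209.3], 0.57), ([403.6, 147.6], 0.45)] [([262.8, 182.3], 0.7)]
expected end, cap top [[257.82148376 182.67009305]
 [260.80969803 183.54086203]]
```

View pics/s2.png

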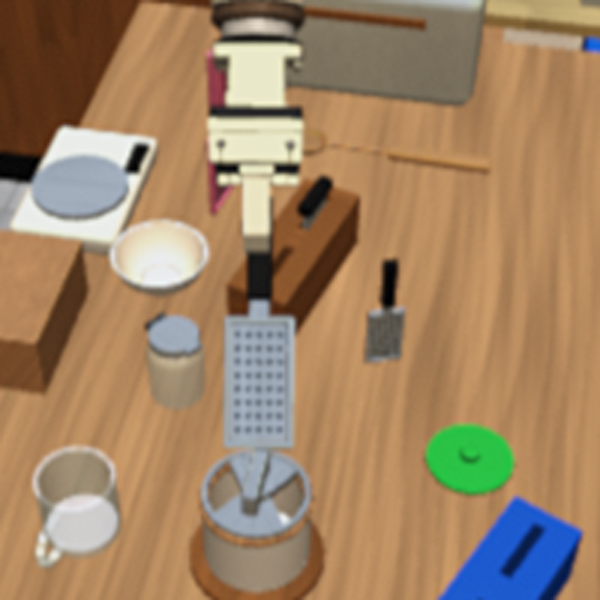

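The side view shows the grater slanted with its perforated face up. Its lower end (crop (258,445)) is just above the open cap, and nothing touches. One 6 mm centring shift remains, then a steady hold.

```bash
python3 -m pendant '0 -5 -1 0 0 -0.7 10;0 0 0 0 0 0 10;0 0 0 0 0 0 10;0 0 0 0 0 0 10;0 0 0 0 0 0 10'; python3 st.py; python3 - <<'E'
from h import *
for n in("side","wrist"):
    c=cam(n);S=ctrl.state();M=R.from_quat(S["orientation"]).as_matrix();T=np.array(S["tcp_pos"])
    print(n,ctrl.place_of("grater",n)[0]["point"],proj(c,[T+M[:,2]*.184])[0])
E
```

```text
time_s: 18.15
tcp_pos: [0.6077, 0.0506, 0.3009]
orientation: [0.92, 0.08, -0.031, -0.382]
wrist_force: [0.6, -0.0, -1.4]
finger_gap: 0.192
tcp [0.608 0.051 0.301] q [ 0.21   0.553  0.054  1.532 -0.731  1.486 -0.907] qv 0.0017053395527227406 F [ 0.62  -0.028 -1.442] [-1.219 -0.003  0.051]
end [0.586 0.179 0.171] tz [-0.118  0.698 -0.706] ty [ 0.124 -0.695 -0.708] turn to goal [-0.132  0.228  0.163] shift [-0.113  1.302 -0.792]
side [304.2, 227.1] [304.47188987 226.82202063]
wrist [322.1, 178.1] [323.04646712 179.59223953]
```

```bash
python3 -c "
from station import ctrl
print(ctrl.job_done())"
```

```text
the job is handed in; nothing more can be done
None
```

The cap is fully open, and I handed in the job with the grater held steady over it at about 18 s of the 54 s allowed.

**Cap:** I gripped the wing and turned it about 79° counter-clockwise, until the twisting torque jumped from 0.07 to 0.6 N m. A last push reached 1.1 N m with no more turn of the cap that I could tell. A wrist picture afterwards showed both windows over their openings.

**Grater:** I drew it straight up out of the brown rack. It is held by the handle at about 18 mm finger gap.

**Final pose:**

| Check | Last reading |
|---|---|
| Slant | 45°, perforated broad face up, handle end up |
| Lower end | (0.586, 0.179, 0.171) m, against a cap centre of about (0.585, 0.180) |
| Gap above the wing | about 36 mm |
| Fastest joint | 0.002 rad/s |
| Wrist force | about 1.5 N |

- **Grater end:** the side and wrist cameras found it within 2 pixels of where it was expected, so the grip had not slipped. The side picture showed it touching neither canister nor rack, with the other things standing in place.
- **Disagreement:** the top camera placed the cap centre about 7 mm lower in y than the wrist camera. I used the wrist value because closing the jaws on the wing confirmed it.

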